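# Pin the pump cover, kick the stand's leg down and hold the frame upright

## Task

Make the tilting pump stand ready for the shaft: while its frame leans back on the rests, drop the two keeper pins one by one, fully home, into the lugs on either side of the pump cover, then flip the side leg down over centre to its stop. Then take the frame by its round top bar, bring it upright until the leg's foot stands on the base plate, and finish while still holding it there firmly, because it tips back as soon as it is let go. Leave the loose gear, tube and snap ring where they lie.

Things in the scene. Friction and masses are not known exactly. Their poses are not given: they have to be found in the camera images.
- stand: Tilting assembly stand, fixed to the bench: dark steel base plate 290 x 250 x 12 mm. Origin: centre of the plate's underside; x runs along the frame's hinge line, +y is the side of the leg, -y the side to which the frame leans at first and on which the round cover is bolted; z up. The hinge line is 30 mm above the origin, along x.
- frame (a joint): Lean of the two-post frame about the hinge line, rad: 0 upright, negative to the stand's -y side (starts on its rests at -0.22), positive to the leg side. Swings freely; about 3 kg, overhanging to -y: it falls back when let go (about 6 N at the bar starts raising it, 2 N holds it upright). With the leg down the foot meets the base plate at 0; without, the frame can go right over.
- bar (a point): Middle of the frame's round steel top bar, 18 mm diameter, along the stand's x, 225 mm above the hinge line along the frame; free for 156 mm between the posts (24 x 24 mm, 90 mm either side, 13 mm above the bar's axis). Axes are the frame's: x along the bar, z up the posts, y to the leg side. Next below: the cover's rim (180 mm disc on the posts' -y side), 35 mm lower.
- bore_near (a point): Centre of the mouth of the keeper bore in the lug on the post at the frame's -x side: frame x -91, y -38 mm, 40 mm below the bar's axis. Axes are the frame's; the bore runs along z, so it leans with the frame. Bore 16 mm in diameter, small chamfer, straight through the 25 mm thick lug (42 x 44 mm).
- bore_far (a point): The same on the frame's +x side, at frame x +91 mm.
- pin1_neck (a point): Turned steel keeper pin, upright in the wooden rack at first. Point on its axis at the collar's underside; z along the pin to its grip. Below: shank 14 mm diameter, 70 mm long, nose tapered over the last 8 mm to 8 mm. Above: collar 24 mm diameter, 5 mm high, then a round grip 16 mm diameter, 40 mm long. 130 g. Home when the collar sits on the lug. Either pin fits either bore.
- pin2_neck (a point): The other keeper pin, identical.
- rack: Fixed wooden pin rack 120 x 56 x 50 mm with the two pins standing upright in 40 mm deep holes 60 mm apart along its x. Origin: centre of its underside.
- leg (a joint): Side leg (kickstand), rad: 0 stowed (pointing to the frame's -x and 20 degrees upwards), 2.06 fully down against its stop. A spring holds it stowed below about 0.8 (over centre; about 3 N at the toe to push it down) and snaps it down beyond.
- leg_pivot (a point): Pivot of the leg, at frame x +90, y +55 mm and 110 mm above the hinge line. Axes are the frame's. The leg turns about the direction (0, -0.951, -0.309) in these axes as its joint value grows: its free end swings from -x downwards.
- foot (a point): Centre of the leg's round rubber foot (radius 8 mm) at its free end, 127 mm from the pivot; the leg is a 12 mm round bar.
- toe (a point): On the axis of the toe, 16 mm out from the foot's centre: a 10 mm round peg, 30 mm long, that sticks out from the foot along the pivot direction, away from the frame; the place to push the leg down.
- gear: Loose spur gear on a short shaft, standing: 71 mm in diameter, 62 mm high in the middle. Bystander. Origin under its centre.
- mandrel: Loose upright steel tube, 44 mm in diameter, 150 mm high. Bystander. Origin under its centre.
- snap_ring: Loose flat dark steel ring, 52 mm in diameter, 5 mm high. Bystander. Origin under its centre.
There are look-alikes about, which are no part of the job. Leave any orange or yellow look-alike of the part that bears pin1_neck alone.

How it is judged:
On the way, in this order (a step that is already met when the one before it is completed fails the run):
1. both keeper pins are dropped fully home in the two lugs while the frame still leans on its rests ((((distance between pin1_neck and bore_near below 0.006 m and angle between the z axis of pin1_neck and the z axis of bore_near, either way round below 0.12 rad) and (distance between pin2_neck and bore_far below 0.006 m and angle between the z axis of pin2_neck and the z axis of bore_far, either way round below 0.12 rad)) or ((distance between pin2_neck and bore_near below 0.006 m and angle between the z axis of pin2_neck and the z axis of bore_near, either way round below 0.12 rad) and (distance between pin1_neck and bore_far below 0.006 m and angle between the z axis of pin1_neck and the z axis of bore_far, either way round below 0.12 rad))) and value of joint frame below -0.15 rad), for 0.2 s.
2. the side leg is flipped down over centre to its stop while the frame still leans on its rests (value of joint leg above 1.95 rad and value of joint frame below -0.15 rad), for 0.2 s.
At the end, for the whole second after the job is handed in: Both pins' collars within 6 mm of the lugs' bore mouths and along the bores (within 0.12 rad); leg down (joint above 1.95); frame upright within 0.04 rad and still, the leg's foot pressed on the base plate (over 0.5 N) and the fingers holding the top bar (over 1.5 N), through the last second ((((distance between pin1_neck and bore_near below 0.006 m and angle between the z axis of pin1_neck and the z axis of bore_near, either way round below 0.12 rad) and (distance between pin2_neck and bore_far below 0.006 m and angle between the z axis of pin2_neck and the z axis of bore_far, either way round below 0.12 rad)) or ((distance between pin2_neck and bore_near below 0.006 m and angle between the z axis of pin2_neck and the z axis of bore_near, either way round below 0.12 rad) and (distance between pin1_neck and bore_far below 0.006 m and angle between the z axis of pin1_neck and the z axis of bore_far, either way round below 0.12 rad))) and value of joint leg above 1.95 rad and value of joint frame between -0.04 and 0.04 rad and velocity of joint frame between -0.05 and 0.05 rad/s and contact force between leg_c0 and stand_c0 above 0.5 N and contact force between the fingers and frame_c0 above 1.5 N); the arm keeps its last pose, push and grip.
It fails at once if the frame goes well past upright to the leg side (value of joint frame above 0.12 rad).
It fails at once if the gear is pushed away (distance of gear from where it was at the start of the episode above 0.03 m).
It fails at once if the mandrel tube is pushed away (distance of mandrel from where it was at the start of the episode above 0.03 m).
It fails at once if the snap ring is pushed away (distance of snap_ring from where it was at the start of the episode above 0.03 m).
It also fails if it takes over 72 s, if anything falls off the work surface, if the arm or the gripper's body presses on something with over 40 N, if the wrist force passes 120 N, or if a joint passes its speed limit or range.

## Robot

A 6-joint arm with a two-finger parallel gripper is mounted at the origin on the work surface. World frame = base frame: x ahead of the robot, y to its left, z up, the work surface at z = 0. Lengths are in m, angles in rad, forces in N, time in s.
With the tool pointing down it reaches from about 0.3 to 0.875 m from the base axis. Payload 6.4 kg.
Tool frame: the origin (TCP) lies at the very end of the fingers, on their centre line; the grasp point (between the pads) lies 19 mm behind it (bot.grip_depth is the distance from the TCP to the grasp point, in m); x points along the fingers, y is the direction in which the jaws open and shut, and the axes are right-handed (so a half turn about x gives the same grasp; the last joint's range is limited). The gripper opens to 88 mm and grips with 3 to 60 N. Pads are 18 mm wide; open, the fingers measure 123 mm over their backs; the gripper's body (75 mm by 187 mm) begins 45 mm behind the grasp point.
Start: joints at [-1.398, 0.181, 1.607, -0, 1.354, -0.206], TCP at [0.213, -0.534, 0.239] pointing down, gripper open.
Joint ranges: [-2.99, 2.99], [-0.89, 2.07], [0.3, 2.58], [-1.14, 4.28], [0, 2.63], [-3.12, 3.12]. Speed limits (rad/s): [2.57, 2.57, 3.01, 3.14, 3.14, 3.14].

## Interface

Orientations are given as a rotation vector (axis times angle).
In Python, from bench import observe, camera, order, recognise, outline_of, bot gives the robot as it stands.
- The arm moves only by the tool send_rows, never from a script. Its argument "moves" is a list that holds one entry, the list of rows, each a list of 7 numbers: the shift along the tool's x, y, z in mm, then the turn, a rotation vector about the tool's x, y, z in degrees, then the closure, from 0 (fully open) to 1 (shut). In form: [[[x, y, z, wx, wy, wz, hand], ...]]. A call has 1 to 10 rows; each row shifts and turns the pose as measured when the row begins, along the tool's axes as they then stand; what a row does not reach is not made up. A row lasts 1/8 s, in which the tool goes at most 62.5 mm and 10.7 degrees, less where a joint would pass 70% of its speed; a pose out of reach is approached as far as the arm can. A call with a gripper value outside its range is refused whole. The fingers move at their own pace and stop on an object; "newtons" is the grip in N (left out, the last holds). Time passes only in rows, so rows that do not move let the fingers close. It gives the time, the measured TCP pose, the force and the opening at its end, in the units of the state.
- observe(): the state, without advancing time (a new reading comes with each control period).
- camera(name): name is "side" or "top" or "wrist"; returns a dict with "image" (480x640x3 uint8, red, green, blue), "range_z" (480x640 float32, m along the optical axis (not along the pixel's ray), 0 where there is no reading), "camera_matrix" (3x3 intrinsics, pixels), "rvec" (rotation vector, rad) and "tvec" (3), from world to camera coordinates, as OpenCV has them. Camera axes: x right, y down, z forward; pixel columns grow to the right and rows downward; lengths in m; the calibration is good to about 2 mm. A picture is of the moment at which its call begins.
- order.close_job(): hands the job in, once; it reports no verdict.
Trained networks look in a picture, given as the dict that the camera call returned (one of the last four; its "shot" number tells which), for a name from the list of things; names that differ only in an ending like _2 or _b are one class to them, and where a whole thing is asked for, a point or a joint stands for the part that bears it (a point fixed in the world has none). Each returns a list of dicts, best first, with "confidence" (0 to 1); they miss things now and then, are a little off and sometimes report something else, mostly with a low value. They report only what shows in the picture. A call takes as long as a camera call. They do not tell look-alikes from the thing itself.
- recognise(picture, query): "extent" ([left, top, right, bottom] in pixels, round what is visible of it).
- outline_of(picture, query): "mask" (480x640 bool, what is visible of it) and "extent" ([left, top, right, bottom] in pixels, round what is visible of it).
The state is a dict: "time_s": time; "qpos": joint angles; "qd": joint speeds; "joint_torque": joint torques, N m; "tool_pos": TCP position; "eef_rot": TCP orientation; "contact_force": force on the tool from outside, world axes, zero at the start; "wrist_torque": the same for the moment, N m; "finger_gap": finger opening in m.
Only numpy, scipy, OpenCV 4.12 (cv2) and the standard library are available. Lean on these libraries where they do the work, as an engineer would, in place of code of your own. Each camera call takes 0.05 s, during which the arm holds its last target. There are 200 camera calls.

## Working session

There is one attempt and no reset: what is moved stays moved. The work goes in short steps, Python scripts to look and compute and a tool call to move; the robot and the scene stay as the last step left them, time stands still between calls to the robot, and variables do not carry over. Pictures are saved under pics/ and viewed, about 8 in all and at most 12, crops included, and the job is handed in when it is done.

Besides the shell and the picture viewer there is one more tool, called after "Emit:" by a JSON object that holds its "fn" and its "kwargs". send_rows: Moves the arm, as the interface text tells. Its arguments: {"type":"object","properties":{"moves":{"type":"array"},"newtons":{"type":"number"}},"required":["moves"]}

```bash
ls; mkdir -p pics; cat > h.py <<'E'
import numpy as np,cv2
from scipy.spatial.transform import Rotation as R
from bench import observe,camera,order,recognise,outline_of,bot
def save(c,n): cv2.imwrite('pics/'+n,cv2.cvtColor(c['image'],cv2.COLOR_RGB2BGR))
def cam2w(c,P): 
    r=R.from_rotvec(np.ravel(c['rvec'])); return r.inv().apply(np.asarray(P)-np.ravel(c['tvec']))
def pts(c,m):
    z=c['range_z']; v,u=np.nonzero(m&(z>0)); K=c['camera_matrix']; d=z[v,u]
    return cam2w(c,np.c_[(u-K[0,2])/K[0,0]*d,(v-K[1,2])/K[1,1]*d,d])
def proj(c,P):
    return cv2.projectPoints(np.asarray(P,float).reshape(-1,1,3),np.array(c['rvec'],float),np.array(c['tvec'],float),np.array(c['camera_matrix'],float),None)[0][:,0]
E
python3 - <<'E'
from h import *
np.set_printoptions(precision=4,suppress=True)
T=camera('top');S=camera('side')
im=np.hstack([cv2.cvtColor(x['image'],cv2.COLOR_RGB2BGR) for x in (T,S)])
save(T,'top1.png');save(S,'side1.png')
for c,n in((T,'top'),(S,'side')):
    print(n,'pos',cam2w(c,np.zeros((1,3))))
    for q in ['stand','frame','pin1_neck','rack','leg','gear','mandrel','snap_ring']:
        for d in outline_of(c,q)[:4]:
            p=pts(c,d['mask'])
            print(n,q,round(d['confidence'],2),np.round(d['extent']),len(p), np.median(p,0) if len(p) else '', (np.percentile(p,2,0),np.percentile(p,98,0)) if len(p) else '')
print(observe())
E
```

```text
pics
top pos [[0.4716 0.0668 1.0911]]
top stand 0.98 [252. 170. 405. 325.] 12623 [0.5366 0.0307 0.0142] (array([ 0.3918, -0.103 ,  0.0082]), array([0.6935, 0.1741, 0.2607]))
top stand 0.54 [301. 192. 402. 312.] 5482 [ 0.535  -0.0004  0.1757] (array([ 0.4137, -0.0949,  0.0114]), array([0.6302, 0.0693, 0.263 ]))
top frame 0.76 [300. 193. 402. 313.] 5451 [ 0.5337 -0.0008  0.1761] (array([ 0.4138, -0.0951,  0.0117]), array([0.6274, 0.0713, 0.263 ]))
top pin1_neck 0.74 [467. 330. 490. 343.] 207 [ 0.34   -0.3127  0.0763] (array([ 0.3158, -0.3618, -0.0021]), array([ 0.3489, -0.3064,  0.1183]))
top pin1_neck 0.42 [419. 278. 438. 283.] 139 [ 0.454  -0.1928  0.0799] (array([ 0.444 , -0.2051,  0.0011]), array([ 0.4641, -0.1864,  0.117 ]))
top rack 0.69 [442. 255. 493. 311.] 1370 [ 0.4552 -0.2904  0.0489] (array([ 0.3947, -0.3359,  0.0003]), array([ 0.5154, -0.2516,  0.0535]))
top leg 0.72 [308. 194. 346. 252.] 503 [0.565  0.033  0.1739] (array([0.5174, 0.0013, 0.0102]), array([0.6421, 0.0732, 0.2058]))
top gear 0.93 [440. 166. 479. 199.] 800 [ 0.6904 -0.2817  0.0293] (array([ 0.6613, -0.3237, -
[... 1810 characters left out ...]
.3542 0.0899] (array([0.3641, 0.348 , 0.003 ]), array([0.4057, 0.3879, 0.1509]))
side snap_ring 0.58 [205. 348. 234. 373.] 276 [ 0.3463 -0.1151  0.0044] (array([ 0.3222, -0.1395, -0.001 ]), array([ 0.3711, -0.0915,  0.0078]))
{'time_s': 0.9, 'qpos': array([-1.3983,  0.1808,  1.607 , -0.    ,  1.3538, -0.2063]), 'qd': array([ 0.0014,  0.0013,  0.0003,  0.0005, -0.0012,  0.0014]), 'joint_torque': array([  0.0004, -43.3829, -34.2174,   0.0702,   0.0307,  -0.    ]), 'tool_pos': array([ 0.2127, -0.5342,  0.2387]), 'eef_rot': array([ 2.0142,  0.3861, -2.0142]), 'contact_force': array([-0.912 ,  0.335 ,  0.0391]), 'wrist_torque': array([ 0.0039, -0.0257,  0.0599]), 'finger_gap': 0.0881343392539735}
```

```bash
python3 -c "
from bench import bot;print([x for x in dir(bot) if x[0]!='_']);print(bot.grip_depth)"
```

```text
['IKError', 'grip_depth']
0.0187
```

View pics/top1.png

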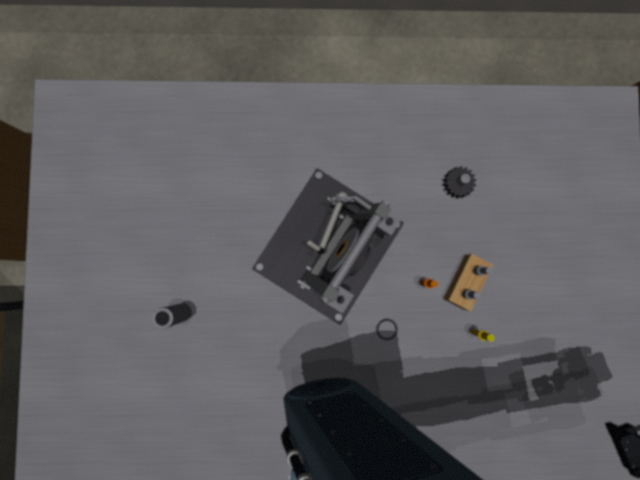

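View pics/side1.png

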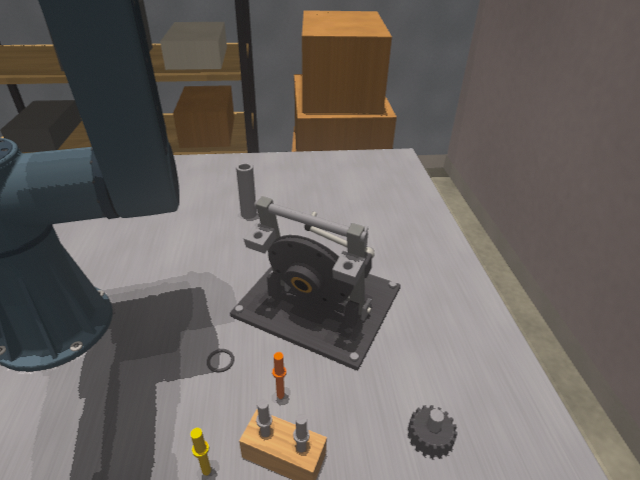

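Top view: the stand sits around (330,245) with the leg on the upper-left side, and the rack's two steel pins are at (480,270) and (468,294). The orange pin at (428,283) and the yellow one at (485,337) are look-alikes. The side view shows the same, with lugs at (262,235) and (350,263).

```bash
cat >> h.py <<'E'
np.set_printoptions(precision=4,suppress=True)
E
python3 - <<'E'
from h import *
from scipy.optimize import least_squares
T=camera('top');S=camera('side')
for c,n in((T,'top'),(S,'side')):
    d=outline_of(c,'stand')[0]; m=d['mask']
    p=pts(c,m); q=p[(p[:,2]>.006)&(p[:,2]<.018)]
    r=cv2.minAreaRect((q[:,:2]*1000).astype(np.float32)); print(n,'plate',r)
    d=[x for x in outline_of(c,'frame')][0]; p=pts(c,d['mask'])
    q=p[(p[:,2]>.252)&(p[:,2]<.275)]; 
    l=cv2.fitLine(q[:,:2].astype(np.float32),cv2.DIST_HUBER,0,.01,.01).ravel(); print('top bar line',l,np.degrees(np.arctan2(l[1],l[0])),len(q),np.percentile(q,[1,99],axis=0),q[:,2].max())
    R_=outline_of(c,'rack')[0]; p=pts(c,R_['mask']);q=p[(p[:,2]>.045)&(p[:,2]<.054)]
    print('rack',cv2.minAreaRect((q[:,:2]*1000).astype(np.float32)),np.median(q[:,2]))
    # pins: tall points above rack
    z=c['range_z']; p=pts(c,np.ones_like(z,bool)); b=(p[:,0]>.38)&(p[:,0]<.54)&(p[:,1]>-.36)&(p[:,1]<-.23)
    q=p[b&(p[:,2]>.118)&(p[:,2]<.135)]; print('pin tops',len(q))
    if len(q)>4:
        _,lab,cen=cv2.kmeans(q.astype(np.float32),2,None,(3,30,1e-5),5,0);print(cen,np.bincount(lab.ravel()))
E
```

```text
top plate ((541.7335815429688, 27.814300537109375), (250.0277099609375, 290.0433349609375), 57.941898345947266)
top bar line [ 0.8496 -0.5274  0.5216 -0.0175] -31.826685 1176 [[ 0.4246 -0.0733  0.2522]
 [ 0.6046  0.0465  0.2656]] 0.26732731745777005
rack ((388.3597106933594, 357.5989685058594), (34.57242965698242, 9.04140853881836), 24.004182815551758) 0.05011371883221144
pin tops 100
[[ 0.4297 -0.2855  0.1246]
 [ 0.4828 -0.313   0.1243]] [51 49]
side plate ((545.1216430664062, 24.945098876953125), (250.764404296875, 290.0242614746094), 58.01588821411133)
top bar line [ 0.8472 -0.5313  0.5364 -0.0325] -32.0911 976 [[ 0.4281 -0.0794  0.2522]
 [ 0.6087  0.0401  0.2653]] 0.26688848053618996
rack ((460.19970703125, -302.17486572265625), (57.366905212402344, 120.40805053710938), 63.548667907714844) 0.05038872014456775
pin tops 243
[[ 0.4867 -0.317   0.1247]
 [ 0.4337 -0.2899  0.1243]] [124 119]
```

```bash
cat >> h.py <<'E'
import json
yaw=np.radians(-32.0); SC=np.array([.5434,.0264,0])   # stand pose estimate
Rs=R.from_euler('z',yaw).as_matrix()
def fr(p,lean=-.22):  # frame point (mm from hinge) -> world
    yf=np.array([0,np.cos(lean),-np.sin(lean)]); zf=np.array([0,np.sin(lean),np.cos(lean)])
    p=np.asarray(p)/1000; return SC+Rs@(np.array([p[0],0,.03])+p[1]*yf+p[2]*zf)
def axes(lean): 
    return Rs@np.array([[1,0,0],[0,np.cos(lean),-np.sin(lean)],[0,np.sin(lean),np.cos(lean)]]).T
def tool(xd,yd):
    x=xd/np.linalg.norm(xd); y=yd-x*(x@yd); y/=np.linalg.norm(y); return np.c_[x,y,np.cross(x,y)]
def toolA(lean): F=axes(lean); return tool(-F[:,2],F[:,0])   # jaws along frame x
def toolB(lean): F=axes(lean); return tool(-F[:,2],F[:,1])   # jaws along frame y
def cur():
    o=observe(); return np.array(o['tool_pos']),R.from_rotvec(o['eef_rot']).as_matrix()
def near(M,Rc):
    M2=M@np.diag([1,-1,-1]); a=R.from_matrix(Rc.T@M).magnitude(); b=R.from_matrix(Rc.T@M2).magnitude()
    return M if a<=b else M2
def plan(way,hand,vmax=45,wmax=8,start=None):
    p,Q=start or cur(); rows=[]
    for pos,M in way:
        M=near(M,Q); w=R.from_matrix(Q.T@M).as_rotvec(); L=np.linalg.norm(pos-p)*1000
        n=max(1,int(np.ceil(max(L/vmax,np.degrees(np.linalg.norm(w))/wmax)))); p0=p.copy();Q0=Q.copy()
        for i in range(1,n+1):
            pt=p0+(pos-p0)*i/n; Qt=Q0@R.from_rotvec(w*i/n).as_matrix()
            d=np.round(Q.T@(pt-p)*1000,1); r=np.round(np.degrees(R.from_matrix(Q.T@Qt).as_rotvec()),1)
            rows.append([*d.tolist(),*r.tolist(),hand]); p=p+Q@d/1000; Q=Q@R.from_rotvec(np.radians(r)).as_matrix()
        
    for i in range(0,len(rows),10): print(json.dumps(rows[i:i+10]))
    return p,Q
E
python3 - <<'E'
from h import *
print(cur())
for b in(-91,91): print('bore',fr([b,-38,185]))
print('bar',fr([0,0,225]),'toe',fr([-29.3,56.8,156.3]))
plan([(np.array([.4317,-.2877,.22]),toolA(0))],.5)
E
```

```text
(array([ 0.2126, -0.5343,  0.2387]), array([[ 0.    ,  0.3698, -0.9291],
       [-0.    , -0.9291, -0.3698],
       [-1.    ,  0.    ,  0.    ]]))
bore [0.4252 0.0089 0.2022]
bore [ 0.5795 -0.0875  0.2022]
bar [ 0.5174 -0.0152  0.2496] toe [0.5299 0.06   0.1949]
[[2.3, -18.5, -36.8, -4.5, 0.0, -0.0, 0.5], [2.4, -15.6, -38.2, -4.6, 0.0, -0.0, 0.5], [2.3, -12.4, -39.3, -4.5, 0.0, -0.0, 0.5], [2.4, -9.3, -40.2, -4.5, 0.0, -0.0, 0.5], [2.3, -6.2, -40.7, -4.6, 0.0, -0.0, 0.5], [2.3, -2.9, -41.2, -4.5, 0.0, -0.0, 0.5], [2.4, 0.4, -41.2, -4.6, 0.0, -0.0, 0.5], [2.3, 3.7, -41.1, -4.5, 0.0, -0.0, 0.5]]
```

Emit:
{"fn": "send_rows", "kwargs": {"moves": [[[2.3,-18.5,-36.8,-4.5,0,0,0.5],[2.4,-15.6,-38.2,-4.6,0,0,0.5],[2.3,-12.4,-39.3,-4.5,0,0,0.5],[2.4,-9.3,-40.2,-4.5,0,0,0.5],[2.3,-6.2,-40.7,-4.6,0,0,0.5],[2.3,-2.9,-41.2,-4.5,0,0,0.5],[2.4,0.4,-41.2,-4.6,0,0,0.5],[2.3,3.7,-41.1,-4.5,0,0,0.5],[0,0,0,0,0,0,0.5]]], "newtons": 30}}

```text
time_s: 2.42
tool_pos: [0.4359, -0.2796, 0.22]
eef_rot: [1.594, 0.9, -1.594]
contact_force: [-0.7, -1.2, -0.5]
finger_gap: 0.0443
```

```bash
python3 - <<'E'
from h import *
print(cur(),observe()['finger_gap'],observe()['time_s'])
c=camera('wrist'); save(c,'w1.png')
p=pts(c,np.ones((480,640),bool)); b=(p[:,0]>.38)&(p[:,0]<.54)&(p[:,1]>-.36)&(p[:,1]<-.23)
q=p[b&(p[:,2]>.115)&(p[:,2]<.135)]; print(len(q))
if len(q)>9:
    _,lab,cen=cv2.kmeans(q.astype(np.float32),2,None,(3,30,1e-5),5,0);print(cen,np.bincount(lab.ravel()))
    for k in (0,1): s=q[lab.ravel()==k]; print(np.percentile(s,[2,98],axis=0))
print(proj(c,[[.4317,-.2877,.125],[.4848,-.315,.125]]))
E
```

```text
(array([ 0.4359, -0.2796,  0.22  ]), array([[ 0.0017,  0.8577, -0.5141],
       [-0.0026, -0.5141, -0.8577],
       [-1.    ,  0.0028,  0.0013]])) 0.04425177978487797 2.425
885
[[ 0.4311 -0.2882  0.1232]
 [ 0.4838 -0.3151  0.1231]] [432 453]
[[ 0.4237 -0.2961  0.1162]
 [ 0.4381 -0.2814  0.1252]]
[[ 0.4767 -0.3231  0.1162]
 [ 0.491  -0.3086  0.1252]]
[[319.7675 252.0265]
 [403.9445 246.7497]]
```

View pics/w1.png

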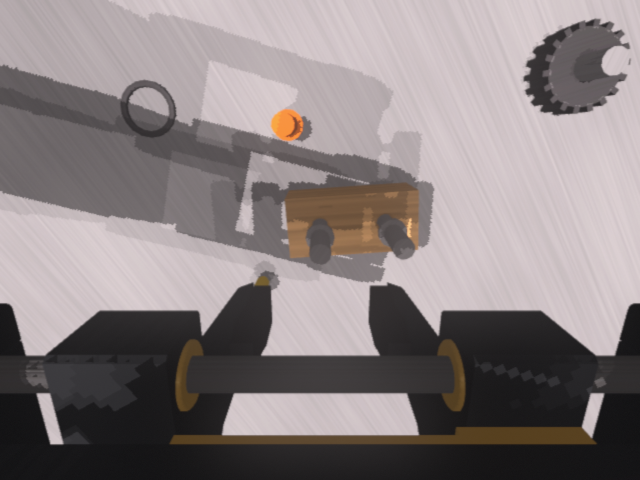

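The wrist view shows the rack pins at (320,250) and (400,245), and its measurement agrees with the mean of the other two cameras.

```bash
python3 - <<'E'
from h import *
plan([(np.array([.4311,-.2882,.15]),toolA(0)),(np.array([.4311,-.2882,.09]),toolA(0))],.5,vmax=25)
E
```

```text
[[23.4, 0.0, 2.8, 0.3, 0.0, -0.1, 0.5], [23.4, 0.1, 2.8, 0.3, 0.1, -0.0, 0.5], [23.4, 0.1, 2.9, 0.3, 0.0, -0.1, 0.5], [20.0, 0.0, -0.0, 0.0, 0.0, 0.0, 0.5], [20.0, 0.0, -0.0, 0.0, 0.0, 0.0, 0.5], [20.0, 0.0, -0.1, 0.0, 0.0, 0.0, 0.5]]
```

Emit:
{"fn": "send_rows", "kwargs": {"moves": [[[23.4,0,2.8,0.3,0,-0.1,0.5],[23.4,0.1,2.8,0.3,0.1,0,0.5],[20,0.1,2.9,0.3,0,-0.1,0.5],[0,0,0,0,0,0,0.5]]]}}

```text
time_s: 2.98
tool_pos: [0.4291, -0.2929, 0.1529]
eef_rot: [1.61, 0.884, -1.612]
contact_force: [-0.5, 0.2, 0.5]
finger_gap: 0.0442
```

```bash
python3 - <<'E'
from h import *
plan([(np.array([.4311,-.2882,.09]),toolA(0))],.5,vmax=20)
E
```

```text
[[15.7, -0.2, -1.3, -0.1, 0.0, -0.0, 0.5], [15.8, -0.2, -1.3, -0.1, 0.1, -0.1, 0.5], [15.7, -0.2, -1.3, -0.1, 0.0, 0.0, 0.5], [15.7, -0.2, -1.2, -0.1, 0.0, -0.0, 0.5]]
```

Emit:
{"fn": "send_rows", "kwargs": {"moves": [[[15,-0.2,-2.5,-0.1,0,0,0.5],[15,-0.2,-1.5,-0.1,0,0,0.5],[14,-0.2,-0.5,0,0,0,0.5],[0,0,0,0,0,0,0.5]]]}}

```text
time_s: 3.48
tool_pos: [0.4312, -0.2902, 0.1076]
eef_rot: [1.608, 0.882, -1.61]
contact_force: [0.1, 0.2, 0.9]
finger_gap: 0.044
```

```bash
python3 - <<'E'
from h import *
plan([(np.array([.4311,-.2882,.09]),toolA(0))],.5,vmax=20)
E
```

```text
[[17.6, -1.2, -1.7, -0.3, 0.2, -0.2, 0.5]]
```

Emit:
{"fn": "send_rows", "kwargs": {"moves": [[[9,-0.6,-1,-0.2,0.1,-0.1,0.5],[8,-0.5,-0.8,-0.1,0.1,-0.1,0.5],[0,0,0,0,0,0,0.5],[0,0,0,0,0,0,0.9],[0,0,0,0,0,0,0.9],[0,0,0,0,0,0,0.9],[0,0,0,0,0,0,0.9]]]}}

```text
time_s: 4.35
tool_pos: [0.4321, -0.2886, 0.0906]
eef_rot: [1.607, 0.89, -1.605]
contact_force: [-0.5, 0.1, -1.2]
finger_gap: 0.0151
```

```bash
python3 - <<'E'
from h import *
F=axes(-.22); b=fr([-91,-38,185])
p,Q=cur()
plan([(p+[0,0,.2],Q),(b+F[:,2]*.1,toolA(-.22))],.9,vmax=40)
E
```

```text
[[-40.0, 0.1, 0.0, 0.0, 0.0, 0.0, 0.9], [-40.0, 0.1, 0.0, 0.0, 0.0, 0.0, 0.9], [-40.0, 0.1, 0.0, 0.0, 0.0, 0.0, 0.9], [-40.0, 0.1, 0.0, 0.0, 0.0, 0.0, 0.9], [-40.0, 0.1, 0.1, 0.0, 0.0, 0.0, 0.9], [-1.4, -23.3, -32.4, 0.0, 1.8, -0.0, 0.9], [-0.4, -23.3, -32.5, 0.0, 1.8, -0.0, 0.9], [0.7, -23.3, -32.5, 0.0, 1.8, -0.1, 0.9], [1.7, -23.3, -32.4, 0.1, 1.8, 0.0, 0.9], [2.7, -23.4, -32.4, -0.0, 1.8, 0.0, 0.9]]
[[3.8, -23.4, -32.2, -0.0, 1.8, -0.0, 0.9], [4.7, -23.3, -32.1, 0.0, 1.8, -0.0, 0.9]]
```

Emit:
{"fn": "send_rows", "kwargs": {"moves": [[[-15,0,0,0,0,0,0.9],[-35,0.1,0,0,0,0,0.9],[-45,0.1,0,0,0,0,0.9],[-50,0.1,0,0,0,0,0.9],[-50,0.1,0,0,0,0,0.9],[-1.4,-23,-32,0,1.8,0,0.9],[-0.4,-23,-32,0,1.8,0,0.9],[0.7,-23,-32,0,1.8,0,0.9],[1.7,-23,-32,0,1.8,0,0.9],[2.7,-23,-32,0,1.8,0,0.9]]]}}

```text
time_s: 5.6
tool_pos: [0.4183, -0.0877, 0.3082]
eef_rot: [1.758, 0.962, -1.487]
contact_force: [0.4, -0.3, -1.9]
finger_gap: 0.0145
```

```bash
python3 - <<'E'
from h import *
F=axes(-.22); b=fr([-91,-38,185])
plan([(b+F[:,2]*.1,toolA(-.22))],.9,vmax=40)
E
```

```text
[[9.0, -22.8, -30.8, 0.0, 1.7, -0.3, 0.9], [9.9, -22.7, -30.6, 0.0, 1.7, -0.3, 0.9]]
```

Emit:
{"fn": "send_rows", "kwargs": {"moves": [[[8,-22,-30,0,1.7,-0.3,0.9],[8,-20,-27,0,1.7,-0.3,0.9],[0,0,0,0,0,0,0.9],[0,0,0,0,0,0,0.9]]]}}

```text
time_s: 6.1
tool_pos: [0.4128, -0.0118, 0.3057]
eef_rot: [1.807, 1.001, -1.441]
contact_force: [1.2, -0.2, -1.1]
finger_gap: 0.0154
```

```bash
python3 - <<'E'
from h import *
S=camera('side');T=camera('top');W=camera('wrist')
print(cur(), observe()['time_s'])
b=fr([-91,-38,185]); b2=fr([91,-38,185]); F=axes(-.22); p,Q=cur()
P=[b,b2,p+Q[:,0]*.0106,p+Q[:,0]*.0806]
ims=[]
for c in (S,T,W):
    uv=proj(c,P); print(uv)
    im=cv2.cvtColor(c['image'],cv2.COLOR_RGB2BGR); im=cv2.resize(im,None,fx=3,fy=3,interpolation=cv2.INTER_CUBIC)
    for u in uv: 
        if abs(u).max()<2000: cv2.drawMarker(im,(int(u[0]*3+1),int(u[1]*3+1)),(0,0,255),0,10,1)
    u=uv[0] if c is not W else uv[3]; x=int(np.clip(u[0]*3-200,0,1520));y=int(np.clip(u[1]*3-300,0,840)); ims.append(im[y:y+600,x:x+400] if c is W else im[y:y+600,x:x+200*1+0])
cv2.imwrite('pics/a2.png',np.hstack([ims[0],ims[1],ims[2]]))
E
```

```text
(array([ 0.4129, -0.0121,  0.3053]), array([[ 0.1206,  0.8498, -0.5132],
       [ 0.1837, -0.5271, -0.8297],
       [-0.9756,  0.0058, -0.2196]])) 6.25
[[256.915  234.727 ]
 [346.7865 265.2981]
 [246.9072 198.3391]
 [254.6236 226.1729]]
[[340.5723 298.0652]
 [389.3644 219.8412]
 [354.9285 307.2434]
 [344.6934 300.115 ]]
[[317.6514 233.7696]
 [565.0411 234.5503]
 [319.1336 291.1801]
 [319.3245 245.9192]]
```

View pics/a2.png

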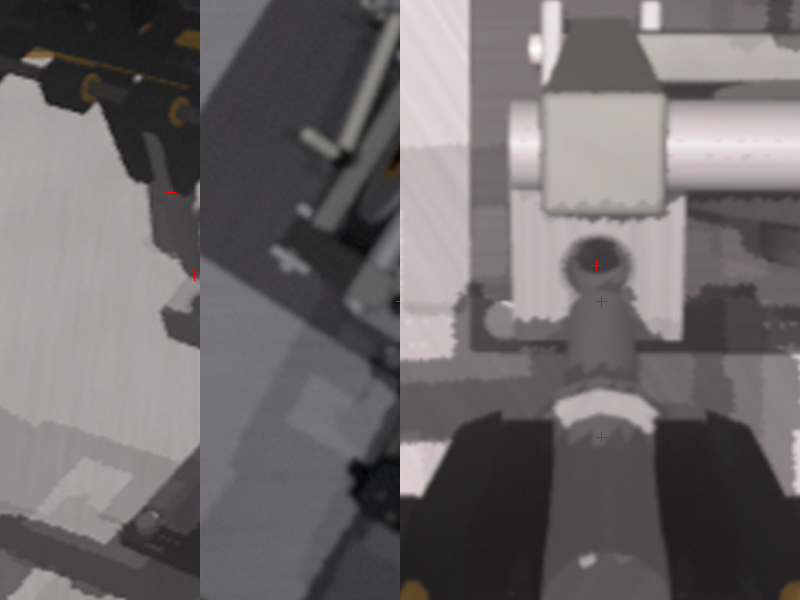

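The wrist crop shows the bore in the near lug at crop (600,262), within about 1 mm of my prediction (597,265). The pin is straight in the jaws. I'll align and insert.

```bash
cat >> h.py <<'E'
def ins(x,L,hand=.9,off=(0,0),vmax=12):  # TCP distance L (m) above mouth along bore
    F=axes(-.22); b=fr([x+off[0],-38+off[1],185]); p,Q=cur(); M=near(toolA(-.22),Q)
    print('now rel mouth (frame mm)',F.T@(p-b)*1000,'rot err deg',np.degrees(R.from_matrix(Q.T@M).as_rotvec()),observe()['time_s'],observe()['contact_force'])
    plan([(b+F[:,2]*L,M)],hand,vmax=vmax)
E
python3 -c "
from h import *
ins(-91,.088)"
```

```text
now rel mouth (frame mm) [  0.7442  -1.3004 105.8383] rot err deg [ 0.2544 -0.0828 -0.2812] 6.25 [ 0.0555 -0.6877 -1.5091]
[[8.9, -0.4, -0.6, 0.1, -0.0, -0.1, 0.9], [8.9, -0.4, -0.7, 0.2, -0.1, -0.2, 0.9]]
```

Emit:
{"fn": "send_rows", "kwargs": {"moves": [[[9,-0.4,-0.7,0.1,0,-0.1,0.9],[9,-0.3,-0.6,0.1,0,-0.1,0.9],[0,0,0,0,0,0,0.9],[7,0,0,0,0,0,0.9],[6,0,0,0,0,0,0.9]]]}}

```text
time_s: 6.88
tool_pos: [0.417, -0.0058, 0.2728]
eef_rot: [1.811, 1.002, -1.45]
contact_force: [0.2, -0.3, -1.2]
finger_gap: 0.0149
```

```bash
python3 -c "
from h import *
ins(-91,.05)"
```

```text
now rel mouth (frame mm) [ 0.8532 -1.0155 72.5115] rot err deg [-0.0995 -0.0475 -0.0219] 6.875 [ 0.1639 -0.3258 -1.1605]
[[11.3, -0.4, -0.5, -0.0, -0.0, -0.0, 0.9], [11.2, -0.5, -0.5, -0.1, -0.0, -0.0, 0.9]]
```

Emit:
{"fn": "send_rows", "kwargs": {"moves": [[[8,-0.4,-0.5,0,0,0,0.9],[8,-0.2,-0.3,0,0,0,0.9],[0,0,0,0,0,0,0.9]]]}}

```text
time_s: 7.25
tool_pos: [0.4185, -0.0012, 0.2555]
eef_rot: [1.811, 1.003, -1.451]
contact_force: [-0.1, 0.2, -2.2]
finger_gap: 0.015
```

```bash
python3 -c "
from h import *
ins(-91,.012)"
```

```text
now rel mouth (frame mm) [-0.2753 -0.1968 54.6207] rot err deg [-0.1001 -0.041   0.0516] 7.25 [-0.0668  0.2037 -2.2296]
[[10.7, 0.1, -0.0, -0.0, -0.0, 0.0, 0.9], [10.6, 0.1, -0.1, -0.1, -0.0, 0.0, 0.9], [10.7, 0.0, -0.0, 0.0, -0.0, 0.0, 0.9], [10.6, 0.1, -0.1, -0.0, -0.0, 0.1, 0.9]]
```

Emit:
{"fn": "send_rows", "kwargs": {"moves": [[[10,0,0,0,0,0,0.9],[10,0,0,0,0,0,0.9],[10,0,0,0,0,0,0.9],[7,0,0,0,0,0,0.9],[0,0,0,0,0,0,0.9]]]}}

```text
time_s: 7.88
tool_pos: [0.423, 0.0063, 0.2167]
eef_rot: [1.811, 1.004, -1.451]
contact_force: [-0.3, 0.1, -1.3]
finger_gap: 0.0151
```

```bash
python3 -c "
from h import *
ins(-91,.011)"
```

```text
now rel mouth (frame mm) [-0.4391 -0.2012 14.8265] rot err deg [-0.0996 -0.0335  0.0741] 7.875 [-0.3083  0.1239 -1.3463]
[[3.8, 0.4, -0.2, -0.1, -0.0, 0.1, 0.9]]
```

Emit:
{"fn": "send_rows", "kwargs": {"moves": [[[3,0.2,0,0,0,0,0.9],[0,0,0,0,0,0,0.65],[0,0,0,0,0,0,0.65],[0,0,0,0,0,0,0.65],[-15,0,0,0,0,0,0.65],[-30,0,0,0,0,0,0.65],[-40,0,0,0,0,0,0.5],[-20,0,0,0,0,0,0.5],[0,0,0,0,0,0,0.5]]]}}

```text
time_s: 9.0
tool_pos: [0.4118, -0.0145, 0.3249]
eef_rot: [1.812, 0.998, -1.446]
contact_force: [0.3, -0.2, -0.0]
finger_gap: 0.0444
```

```bash
python3 - <<'E'
from h import *
W=camera('wrist'); F=axes(-.22); b=fr([-91,-38,185])
p=pts(W,np.ones((480,640),bool)); q=(p-b)@F*1000
s=q[(abs(q[:,0])<16)&(abs(q[:,1])<16)&(q[:,2]>-10)&(q[:,2]<70)]
print(len(s)); g=s[s[:,2]>42]; print('grip top',len(g),np.percentile(s[:,2],[5,50,95,99]), g.mean(0) if len(g) else '')
l=q[(abs(q[:,0])<20)&(abs(q[:,1])<20)&(abs(q[:,2])<5)];print('lug surf',np.median(l,0))
p0,Q=cur();print(p0)
plan([(np.array([.35,-.12,.33]),toolA(0)),(np.array([.4838,-.3151,.18]),toolA(0))],.5,vmax=45)
E
```

```text
1699
grip top 427 [-1.2911  4.4445 44.8486 45.4223] [-0.0738 -2.0168 44.3152]
lug surf [-0.0987  2.7607 -0.3912]
[ 0.4115 -0.0142  0.324 ]
[[-10.9, 1.4, 39.3, -0.0, -4.2, -0.1, 0.5], [-8.0, 1.3, 40.1, -0.0, -4.2, -0.0, 0.5], [-5.0, 1.4, 40.5, -0.1, -4.3, -0.1, 0.5], [21.4, 31.0, 13.5, 0.0, 0.0, -0.0, 0.5], [21.5, 30.9, 13.5, 0.0, 0.0, -0.0, 0.5], [21.4, 31.0, 13.5, 0.0, 0.0, -0.0, 0.5], [21.5, 30.9, 13.5, 0.0, 0.0, -0.0, 0.5], [21.4, 31.0, 13.5, 0.0, 0.0, -0.0, 0.5], [21.5, 31.0, 13.5, 0.0, 0.0, -0.0, 0.5], [21.4, 30.9, 13.6, 0.0, 0.0, -0.0, 0.5]]
```

Pin 1 is fully home: the grip top is 45 mm above the mouth, exactly as specified. Now pin 2.

```bash
python3 -c "
from h import *
plan([(np.array([.4838,-.3151,.17]),toolA(0))],.5,vmax=45)"
```

```text
[[12.9, 27.6, 30.6, -0.0, -1.6, -0.0, 0.5], [13.8, 27.5, 30.3, -0.0, -1.6, -0.1, 0.5], [14.6, 27.6, 29.9, -0.0, -1.5, 0.0, 0.5], [15.4, 27.6, 29.5, -0.0, -1.6, -0.0, 0.5], [16.2, 27.6, 29.0, -0.0, -1.6, -0.0, 0.5], [17.0, 27.6, 28.6, -0.0, -1.6, -0.1, 0.5], [17.7, 27.6, 28.1, -0.1, -1.6, 0.0, 0.5], [18.5, 27.6, 27.7, 0.0, -1.6, -0.0, 0.5]]
```

Emit:
{"fn": "send_rows", "kwargs": {"moves": [[[13,27.6,30.6,0,-1.6,0,0.5],[13.8,27.5,30.3,0,-1.6,0,0.5],[14.6,27.6,30,0,-1.6,0,0.5],[15.4,27.6,29.5,0,-1.6,0,0.5],[16.2,27.6,29,0,-1.6,0,0.5],[17,27.6,28.6,0,-1.6,0,0.5],[17.7,27,27.5,0,-1.6,0,0.5],[18,22,22,0,-1.6,0,0.5],[0,0,0,0,0,0,0.5]]]}}

```text
time_s: 10.18
tool_pos: [0.4802, -0.3103, 0.1567]
eef_rot: [1.599, 0.899, -1.616]
contact_force: [-0.4, 0.8, 0.3]
finger_gap: 0.0444
```

```bash
python3 -c "
from h import *
plan([(np.array([.4838,-.3151,.14]),toolA(0))],.5,vmax=20)"
```

```text
[[16.7, 5.8, 2.0, 0.1, 0.3, 0.5, 0.5]]
```

Emit:
{"fn": "send_rows", "kwargs": {"moves": [[[13,5.6,2,0.1,0.3,0.5,0.5],[9,0,0,0,0,0,0.5],[0,0,0,0,0,0,0.5]]]}}

```text
time_s: 10.55
tool_pos: [0.4834, -0.3125, 0.1332]
eef_rot: [1.608, 0.895, -1.606]
contact_force: [0.3, -0.0, 0.3]
finger_gap: 0.0442
```

```bash
python3 -c "
from h import *
plan([(np.array([.4838,-.3151,.09]),toolA(0))],.5,vmax=16)"
```

```text
[[14.4, 0.6, 0.7, 0.0, -0.0, 0.0, 0.5], [14.4, 0.6, 0.7, 0.1, -0.1, 0.1, 0.5], [14.4, 0.6, 0.6, 0.0, -0.0, 0.0, 0.5]]
```

Emit:
{"fn": "send_rows", "kwargs": {"moves": [[[14.5,0.8,1,0,0,0,0.5],[14.5,0.5,0.7,0,0,0,0.5],[13,0.3,0.3,0,0,0,0.5],[0,0,0,0,0,0,0.5],[0,0,0,0,0,0,0.9],[0,0,0,0,0,0,0.9],[0,0,0,0,0,0,0.9],[0,0,0,0,0,0,0.9]]]}}

```text
time_s: 11.55
tool_pos: [0.4844, -0.315, 0.0897]
eef_rot: [1.607, 0.893, -1.604]
contact_force: [-0.0, -0.0, -1.6]
finger_gap: 0.015
```

```bash
python3 - <<'E'
from h import *
F=axes(-.22); b=fr([91,-38,185])
p,Q=cur(); print(p)
plan([(p+[0,0,.22],Q),(b+F[:,2]*.1,toolA(-.22))],.9,vmax=40)
E
```

```text
[ 0.4844 -0.315   0.0897]
[[-36.7, 0.0, -0.1, 0.0, 0.0, 0.0, 0.9], [-36.6, 0.0, -0.0, 0.0, 0.0, 0.0, 0.9], [-36.7, 0.0, -0.1, 0.0, 0.0, 0.0, 0.9], [-36.7, 0.1, -0.0, 0.0, 0.0, 0.0, 0.9], [-36.6, -0.0, -0.1, 0.0, 0.0, 0.0, 0.9], [-36.7, -0.0, -0.0, 0.0, 0.0, 0.0, 0.9], [1.7, -6.5, -36.9, 0.0, 2.1, -0.0, 0.9], [3.0, -6.6, -36.9, 0.0, 2.1, -0.0, 0.9], [4.4, -6.5, -36.7, 0.1, 2.1, -0.0, 0.9], [5.8, -6.6, -36.5, -0.0, 2.0, -0.0, 0.9]]
[[7.0, -6.7, -36.3, 0.0, 2.1, -0.0, 0.9], [8.3, -6.6, -36.0, 0.0, 2.1, -0.0, 0.9]]
```

Emit:
{"fn": "send_rows", "kwargs": {"moves": [[[-15,0,0,0,0,0,0.9],[-40,0,0,0,0,0,0.9],[-50,0,0,0,0,0,0.9],[-55,0,0,0,0,0,0.9],[-52,0,0,0,0,0,0.9],[0,-6.5,-35,0,2.1,0,0.9],[2,-6.5,-36,0,2.1,0,0.9],[3,-6.5,-36,0,2.1,0,0.9],[4,-6.5,-36,0,2.1,0,0.9],[0,0,0,0,0,0,0.9]]]}}

```text
time_s: 12.8
tool_pos: [0.5385, -0.1758, 0.3196]
eef_rot: [1.747, 0.961, -1.492]
contact_force: [0.3, 0.7, -1.2]
finger_gap: 0.0151
```

```bash
python3 -c "
from h import *
ins(91,.1,vmax=35)"
```

```text
now rel mouth (frame mm) [ 12.0334 -68.6987 135.5719] rot err deg [ 0.2234  3.9393 -0.5571] 12.8 [ 0.2581  0.6557 -1.2265]
[[10.2, -4.0, -23.7, 0.1, 1.3, -0.2, 0.9], [10.8, -4.1, -23.4, 0.0, 1.3, -0.2, 0.9], [11.3, -4.0, -23.2, 0.1, 1.3, -0.2, 0.9]]
```

Emit:
{"fn": "send_rows", "kwargs": {"moves": [[[8,-4,-23,0.1,1.3,-0.2,0.9],[8,-4,-22,0.1,1.3,-0.2,0.9],[8,-3,-19,0.1,1.2,-0.2,0.9],[0,0,0,0,0,0,0.9]]]}}

```text
time_s: 13.3
tool_pos: [0.5659, -0.11, 0.3066]
eef_rot: [1.811, 1.003, -1.451]
contact_force: [0.6, -0.3, -1.0]
finger_gap: 0.015
```

```bash
python3 -c "
from h import *
ins(91,.09)
c=camera('wrist'); P=[fr([91,-38,185])]; uv=proj(c,P)[0];print(uv)
im=cv2.cvtColor(c['image'],cv2.COLOR_RGB2BGR); im=cv2.resize(im,None,fx=3,fy=3,interpolation=cv2.INTER_CUBIC)
cv2.drawMarker(im,(int(uv[0]*3+1),int(uv[1]*3+1)),(0,0,255),0,10,1)
x,y=int(uv[0]*3-200),max(0,int(uv[1]*3-250)); cv2.imwrite('pics/a3.png',im[y:y+500,x:x+400])"
```

```text
now rel mouth (frame mm) [  0.3599  -2.9012 107.5557] rot err deg [-0.1468 -0.0366  0.0647] 13.3 [ 0.6164 -0.3486 -1.024 ]
[[8.8, -0.2, -1.4, -0.1, -0.0, 0.0, 0.9], [8.8, -0.1, -1.5, -0.0, -0.0, 0.1, 0.9]]
[318.9933 230.904 ]
```

View pics/a3.png

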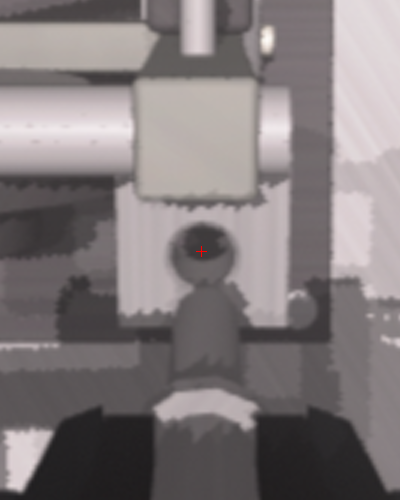

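The far bore is centred at crop (203,252), matching the prediction (201,251). Descending.

Emit:
{"fn": "send_rows", "kwargs": {"moves": [[[9,-0.2,-1.5,0,0,0,0.9],[9,-0.1,-1.0,0,0,0,0.9],[0,0,0,0,0,0,0.9],[7,0,0,0,0,0,0.9],[6,0,0,0,0,0,0.9]]]}}

```text
time_s: 13.98
tool_pos: [0.5706, -0.1039, 0.2752]
eef_rot: [1.812, 0.999, -1.453]
contact_force: [0.4, 0.2, -0.9]
finger_gap: 0.0148
```

```bash
python3 -c "
from h import *
ins(91,.05)"
```

```text
now rel mouth (frame mm) [ 1.1016 -2.2257 75.2903] rot err deg [-0.2571  0.0491 -0.0242] 13.975 [ 0.3629  0.2015 -0.9377]
[[8.4, -0.4, -0.7, -0.1, 0.0, -0.0, 0.9], [8.5, -0.3, -0.8, -0.1, 0.0, -0.0, 0.9], [8.4, -0.4, -0.7, -0.1, 0.0, -0.0, 0.9]]
```

Emit:
{"fn": "send_rows", "kwargs": {"moves": [[[2,-0.6,-1.2,-0.1,0,0,0.9],[2,-0.4,-0.8,-0.1,0,0,0.9],[0,0,0,0,0,0,0.9]]]}}

```text
time_s: 14.35
tool_pos: [0.5712, -0.1006, 0.2711]
eef_rot: [1.809, 1.002, -1.451]
contact_force: [-0.5, -0.5, -1.5]
finger_gap: 0.0151
```

```bash
python3 -c "
from h import *
ins(91,.05)"
```

```text
now rel mouth (frame mm) [-0.1406 -0.1537 70.5472] rot err deg [-0.0503  0.0512  0.0144] 14.35 [-0.5005 -0.5387 -1.4848]
[[10.3, 0.1, -0.1, -0.0, 0.0, 0.0, 0.9], [10.2, 0.0, -0.1, -0.1, 0.1, 0.0, 0.9]]
```

Emit:
{"fn": "send_rows", "kwargs": {"moves": [[[8,0,0,0,0,0,0.9],[8,0,0,0,0,0,0.9],[8,0,0,0,0,0,0.9],[0,0,0,0,0,0,0.9]]]}}

```text
time_s: 14.85
tool_pos: [0.5739, -0.0958, 0.2457]
eef_rot: [1.809, 1.003, -1.451]
contact_force: [-0.3, 0.1, -1.0]
finger_gap: 0.0149
```

```bash
python3 -c "
from h import *
ins(91,.0115)"
```

```text
now rel mouth (frame mm) [-0.3409 -0.2596 44.5899] rot err deg [-0.0526  0.0601  0.0396] 14.85 [-0.308   0.095  -0.9841]
[[11.0, 0.1, -0.1, -0.0, 0.0, 0.0, 0.9], [11.1, 0.1, -0.1, -0.0, 0.0, 0.0, 0.9], [11.0, 0.2, -0.1, -0.1, 0.1, 0.0, 0.9]]
```

Emit:
{"fn": "send_rows", "kwargs": {"moves": [[[10,0,0,0,0,0,0.9],[10,0,0,0,0,0,0.9],[9,0,0,0,0,0,0.9],[0,0,0,0,0,0,0.9],[0,0,0,0,0,0,0.65],[0,0,0,0,0,0,0.65],[0,0,0,0,0,0,0.65],[-15,0,0,0,0,0,0.65],[-40,0,0,0,0,0,0.65],[-40,0,0,0,0,0,0.65]]]}}

```text
time_s: 16.1
tool_pos: [0.5656, -0.1076, 0.3108]
eef_rot: [1.808, 1.006, -1.453]
contact_force: [0.6, 0.0, 0.6]
finger_gap: 0.0309
```

```bash
python3 - <<'E'
from h import *
W=camera('wrist'); F=axes(-.22)
p=pts(W,np.ones((480,640),bool))
for x in (-91,91):
    b=fr([x,-38,185]); q=(p-b)@F*1000
    s=q[(abs(q[:,0])<12)&(abs(q[:,1])<14)&(q[:,2]>20)&(q[:,2]<65)]
    print(x,len(s),'grip top',np.percentile(s[:,2],[50,95,99]) if len(s) else '')
T=camera('top'); b=fr([-29,56,156])
for c in (T,camera('side'),W):
  p=pts(c,np.ones((480,640),bool)); q=(p-SC-[0,0,.03])@F*1000
  s=q[(q[:,0]>-50)&(q[:,0]<-15)&(q[:,1]>35)&(q[:,1]<85)&(q[:,2]>135)&(q[:,2]<185)]; print('toe pts',len(s),np.median(s,0) if len(s) else '',s.min(0) if len(s) else '',s.max(0) if len(s) else '')
p0,Q=cur(); print(p0)
E
```

```text
-91 1135 grip top [40.7652 45.1404 45.6928]
91 692 grip top [43.9877 45.3139 45.7363]
toe pts 135 [-30.7817  48.593  158.2128] [-39.3945  35.7618 142.0357] [-15.7492  74.2598 166.3866]
toe pts 68 [-24.7763  39.85   156.4936] [-34.4776  35.0495 147.444 ] [-15.2238  74.9126 166.6917]
toe pts 1010 [-26.9387  49.2079 158.3892] [-36.2292  35.6355 146.3897] [-15.001   73.0528 166.3388]
[ 0.567  -0.1085  0.3125]
```

```bash
cat >> h.py <<'E'
uF=np.array([0,-.309,.951])
def toeT(d,off=2.): # TCP position: d mm above (along u) toe contact at toe start
    return fr(np.array([-31,60.6,157.5])+uF*(5+d))
E
python3 - <<'E'
from h import *
p,Q=cur(); print(toeT(0),toeT(25),toeT(-105))
plan([(p+[0,0,.03],Q),(toeT(45)+[0,0,.06],toolA(0)),(toeT(25),toolA(0))],1,vmax=40)
E
```

```text
[0.5289 0.0617 0.2012] [0.5221 0.0509 0.2227] [0.5572 0.107  0.1109]
[[-29.3, 0.1, -6.5, 0.0, 0.0, 0.0, 1], [12.7, -24.5, -17.9, -0.0, -2.5, -0.0, 1], [11.8, -24.6, -18.4, -0.0, -2.5, -0.1, 1], [11.1, -24.5, -19.0, -0.0, -2.5, 0.0, 1], [10.3, -24.5, -19.4, -0.0, -2.6, -0.0, 1], [9.3, -24.6, -19.8, -0.0, -2.5, -0.0, 1], [38.6, -0.0, -5.1, -0.0, 0.0, -0.0, 1], [38.6, -0.0, -5.2, -0.0, 0.0, -0.0, 1]]
```

Emit:
{"fn": "send_rows", "kwargs": {"moves": [[[-30,0,-6.5,0,0,0,1],[10,-24.5,-17.9,0,-2.5,0,1],[10,-24.5,-18.4,0,-2.5,0,1],[10,-24.5,-19,0,-2.5,0,1],[9,-24.5,-19.4,0,-2.5,0,1],[8,-23,-19,0,-2.5,0,1],[0,0,0,0,0,0,1]]]}}

```text
time_s: 17.12
tool_pos: [0.5127, 0.0437, 0.3043]
eef_rot: [1.602, 0.889, -1.617]
contact_force: [-0.6, 0.4, 0.5]
finger_gap: 0.0
```

```bash
python3 - <<'E'
from h import *
plan([(toeT(18),toolA(0))],1,vmax=20)
E
```

```text
[[17.5, 0.9, -3.1, -0.0, 0.1, 0.0, 1], [17.5, 0.9, -3.0, -0.1, 0.1, 0.1, 1], [17.5, 0.9, -3.0, -0.0, 0.1, 0.0, 1], [17.5, 0.8, -3.0, -0.0, 0.0, 0.1, 1], [17.5, 0.9, -2.9, -0.1, 0.1, 0.0, 1]]
```

Emit:
{"fn": "send_rows", "kwargs": {"moves": [[[17.5,0.9,-3,0,0.1,0,1],[17.5,0.9,-3,0,0.1,0,1],[17.5,0.9,-3,0,0.1,0,1],[17.5,0.8,-3,0,0,0,1],[15,0.5,-1.5,0,0,0,1],[0,0,0,0,0,0,1]]]}}

```text
time_s: 17.88
tool_pos: [0.523, 0.0477, 0.2106]
eef_rot: [1.611, 0.891, -1.622]
contact_force: [-0.8, -0.4, -0.5]
finger_gap: 0.0007
```

```bash
python3 - <<'E'
from h import *
print(toeT(0),toeT(18))
plan([(toeT(-105),toolA(0))],1,vmax=15)
E
```

```text
[0.5289 0.0617 0.2012] [0.524  0.0539 0.2167]
[[11.1, -0.3, -7.6, -0.1, 0.0, 0.1, 1], [11.0, -0.2, -7.6, -0.0, 0.0, 0.0, 1], [11.1, -0.3, -7.7, -0.1, 0.0, 0.1, 1], [11.0, -0.2, -7.6, -0.1, 0.1, 0.0, 1], [11.1, -0.3, -7.6, -0.0, -0.0, 0.1, 1], [11.1, -0.3, -7.6, -0.1, -0.0, 0.0, 1], [11.1, -0.2, -7.6, -0.1, 0.0, 0.1, 1], [11.0, -0.3, -7.6, -0.0, 0.0, 0.0, 1], [11.1, -0.2, -7.6, -0.1, 0.0, 0.1, 1]]
```

Emit:
{"fn": "send_rows", "kwargs": {"moves": [[[2,0,-9,0,0,0,1],[12,0,-7,0,0,0,1],[12,0,-7,0,0,0,1],[12,0,-7,0,0,0,1],[0,0,0,0,0,0,1]]]}}

```text
time_s: 18.5
tool_pos: [0.5406, 0.0748, 0.1711]
eef_rot: [1.612, 0.89, -1.62]
contact_force: [0.2, 0.1, -0.1]
finger_gap: 0.0004
```

```bash
python3 - <<'E'
from h import *
p,Q=cur(); print(observe()['contact_force'],(axes(-.22).T@(p-toeT(0)))*1000)
plan([(toeT(-108),toolA(0))],1,vmax=14)
W=camera('wrist');im=W['image'];save(W,'w4.png')
E
```

```text
[ 0.1605  0.0768 -0.1418] [  3.0099  10.3729 -33.209 ]
[[10.5, -0.5, -6.3, -0.1, 0.0, 0.1, 1], [10.4, -0.5, -6.3, -0.1, 0.0, 0.0, 1], [10.5, -0.5, -6.2, -0.1, 0.0, 0.1, 1], [10.4, -0.5, -6.3, -0.1, 0.1, 0.1, 1], [10.5, -0.5, -6.3, -0.1, -0.0, 0.0, 1], [10.5, -0.5, -6.2, -0.1, -0.0, 0.1, 1]]
```

View pics/w4.png

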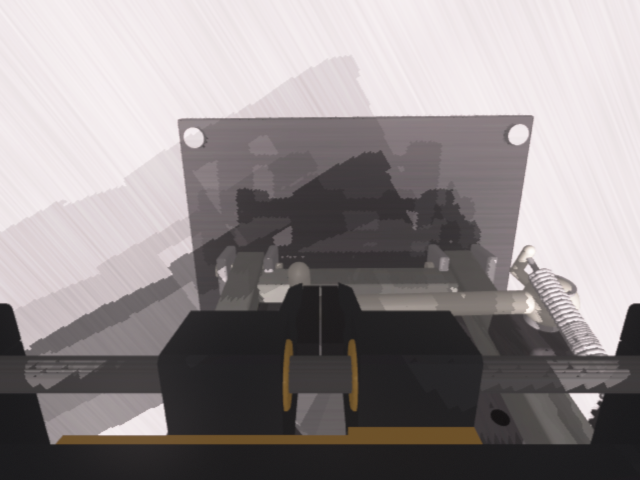

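The wrist view shows the leg running from its pivot at (540,300), with the toe at (298,272) just beyond the fingertips. I'll measure where the toe really is.

```bash
python3 - <<'E'
from h import *
F=axes(-.22); p,Q=cur()
print('tcp frame',F.T@(p-SC-[0,0,.03])*1000)
for n in ('wrist','top'):
  W=camera(n); P=pts(W,np.ones((480,640),bool)); q=(P-SC-[0,0,.03])@F*1000
  s=q[(q[:,0]>-65)&(q[:,0]<90)&(q[:,1]>30)&(q[:,1]<85)&(q[:,2]>85)&(q[:,2]<175)]
  for a,b in ((-60,-45),(-45,-30),(-30,-15),(0,20),(20,40),(40,60)):
    t=s[(s[:,0]>=a)&(s[:,0]<b)]; print(n,a,b,len(t),t.min(0) if len(t) else '',t.max(0) if len(t) else '',np.median(t,0) if len(t) else '')
W=camera('wrist'); u=proj(W,[fr([-29,56.8,156.3]),fr([-29.3,41.6,151.3]),fr([90,55,110])]);print(u)
print(W['range_z'][265:280:5,298])
E
```

```text
tcp frame [-27.7458  69.4062 129.6214]
wrist -60 -45 0   
wrist -45 -30 1661 [-42.6881  72.928  119.5887] [-30.0003  84.9981 173.4364] [-35.0399  82.1587 142.4591]
wrist -30 -15 1919 [-29.9897  61.8892 125.7837] [-15.0347  84.9968 173.0601] [-23.2224  81.5749 148.6997]
wrist 0 20 694 [  0.0793  52.7881 107.485 ] [ 19.9983  59.5726 118.8713] [ 10.2577  57.316  115.2779]
wrist 20 40 763 [ 20.0025  49.2646 107.2364] [ 39.9925  59.5186 118.3397] [ 30.2866  57.1937 114.9517]
wrist 40 60 927 [ 40.0627  48.0488 106.6174] [ 59.9657  59.8384 118.1052] [ 49.8116  56.7126 114.9932]
top -60 -45 0   
top -45 -30 0   
top -30 -15 0   
top 0 20 0   
top 20 40 0   
top 40 60 0   
[[314.9159 367.855 ]
 [315.0497 382.7304]
 [547.0578 296.4243]]
[0.1573 0.1568 0.1556]
```

The leg is now horizontal, so the push is working. Continuing.

Emit:
{"fn": "send_rows", "kwargs": {"moves": [[[11,0,-6.4,0,0,0,1],[12,0,-7,0,0,0,1],[12,0,-7,0,0,0,1],[12,0,-7,0,0,0,1],[8,0,-5,0,0,0,1],[0,0,0,0,0,0,1],[0,0,0,0,0,0,1]]]}}

```text
time_s: 19.58
tool_pos: [0.5596, 0.1035, 0.1134]
eef_rot: [1.614, 0.888, -1.619]
contact_force: [0.8, 1.0, 0.1]
finger_gap: 0.0004
```

```bash
python3 - <<'E'
from h import *
F=axes(-.22); p,Q=cur()
print('tcp',p,'tcp frame',F.T@(p-SC-[0,0,.03])*1000,observe()['contact_force'])
W=camera('wrist'); P=pts(W,np.ones((480,640),bool)); q=(P-SC-[0,0,.03])@F*1000
s=q[(q[:,0]>-45)&(q[:,0]<88)&(q[:,1]>40)&(q[:,1]<85)&(q[:,2]>0)&(q[:,2]<175)]
for a in range(-40,90,20):
    t=s[(s[:,0]>=a)&(s[:,0]<a+20)]; print(a,len(t),np.median(t,0) if len(t) else '')
for n in('side','top'): print([ (round(d['confidence'],2),d['extent']) for d in recognise(camera(n),'leg')])
E
```

```text
tcp [0.5596 0.1035 0.1134] tcp frame [-27.116   90.3453  65.2124] [0.834  1.0473 0.102 ]
-40 14 [-26.893   84.0502  77.4256]
-20 0 
0 0 
20 0 
40 0 
60 351 [ 78.2565  53.4714 103.6293]
80 541 [85.5975 57.7061 95.7094]
[(0.69, [363.4, 248.0, 388.8, 281.6]), (0.35, [251.5, 213.7, 265.0, 260.4])]
[(0.59, [309.8, 176.1, 345.6, 203.1])]
```

```bash
python3 - <<'E'
from h import *
F=axes(-.22); p,Q=cur()
a=plan([(p+[0,0,.25],Q)],.4,vmax=50)
print('--')
plan([(fr([0,0,225+75]),toolB(-.22))],.4,vmax=50,wmax=9.5,start=a)
E
```

```text
[[-50.0, -0.2, 0.0, 0.0, 0.0, 0.0, 0.4], [-50.0, -0.2, 0.0, 0.0, 0.0, 0.0, 0.4], [-50.0, -0.2, 0.0, 0.0, 0.0, 0.0, 0.4], [-50.0, -0.2, 0.0, 0.0, 0.0, 0.0, 0.4], [-50.0, -0.3, 0.0, 0.0, 0.0, 0.0, 0.4]]
--
[[4.1, 2.9, 13.9, 8.9, 1.0, -1.0, 0.4], [3.8, 5.0, 13.4, 8.9, 1.0, -1.0, 0.4], [3.4, 7.1, 12.4, 8.9, 1.0, -0.9, 0.4], [3.2, 9.1, 11.3, 8.9, 1.0, -1.0, 0.4], [2.7, 10.7, 9.8, 8.9, 1.0, -1.0, 0.4], [2.4, 12.1, 8.0, 8.8, 1.0, -1.0, 0.4], [2.1, 13.3, 6.2, 8.9, 1.0, -0.9, 0.4], [1.8, 14.1, 4.0, 8.9, 1.0, -1.0, 0.4], [1.4, 14.6, 1.8, 8.9, 1.0, -1.0, 0.4], [1.2, 14.8, -0.4, 8.9, 1.0, -1.0, 0.4]]
```

Emit:
{"fn": "send_rows", "kwargs": {"moves": [[[-20,0,0,0,0,0,1],[-45,0,0,0,0,0,1],[-55,0,0,0,0,0,1],[-55,0,0,0,0,0,0.4],[-55,0,0,0,0,0,0.4],[0,0,0,0,0,0,0.4]]]}}

```text
time_s: 20.58
tool_pos: [0.5601, 0.1019, 0.3525]
eef_rot: [1.617, 0.885, -1.618]
contact_force: [0.0, -0.2, -0.5]
finger_gap: 0.0281
```

```bash
python3 - <<'E'
from h import *
F=axes(-.22); o=observe();print(o['qpos'],o['time_s'])
W=camera('wrist');S=camera('side')
foot=np.array([90,55,110])+127*(np.cos(np.radians(20)-2.06)*np.array([-1,0,0])+np.sin(np.radians(20)-2.06)*uF); print('foot exp',foot,fr(foot))
ims=[]
for c in (W,S,camera('top')):
    uv=proj(c,[fr(foot),fr([90,55,110])]);print(uv)
    im=cv2.cvtColor(c['image'],cv2.COLOR_RGB2BGR)
    for u in uv: cv2.drawMarker(im,tuple(int(k) for k in np.clip(u,-999,999)),(0,0,255),0,6,1)
    x=int(np.clip(uv[1,0]-65,0,510));y=int(np.clip(uv[1,1]-90,0,280)); ims.append(cv2.resize(im[y:y+200,x:x+130],None,fx=2,fy=2))
    P=pts(c,np.ones((480,640),bool)); q=(P-SC-[0,0,.03])@F*1000-foot; print('near foot',(np.linalg.norm(q,axis=1)<12).sum())
cv2.imwrite('pics/l5.png',np.hstack(ims))
plan([(fr([0,0,225+75]),toolB(-.22))],.4,vmax=50,wmax=9.5)
E
```

```text
[-0.0296  0.0983  1.4726  0.0021  1.5729  0.542 ] 20.575
foot exp [107.7393  93.8583  -9.593 ] [0.6844 0.0488 0.0411]
[[425.763  172.8879]
 [433.5398 248.089 ]]
near foot 109
[[380.7436 277.6251]
 [366.6923 253.5995]]
near foot 27
[[319.3243 183.2188]
 [341.5002 196.1085]]
near foot 1
[[2.3, 3.0, 13.6, 8.9, 1.1, -1.0, 0.4], [1.9, 5.2, 13.1, 8.8, 1.0, -0.9, 0.4], [1.7, 7.1, 12.1, 8.9, 1.1, -1.0, 0.4], [1.3, 8.9, 11.0, 8.9, 1.1, -0.9, 0.4], [0.9, 10.5, 9.4, 8.9, 1.0, -1.0, 0.4], [0.6, 11.9, 7.7, 8.8, 1.1, -1.0, 0.4], [0.2, 12.9, 5.8, 8.9, 1.1, -0.9, 0.4], [-0.0, 13.7, 3.7, 8.9, 1.0, -1.0, 0.4], [-0.4, 14.0, 1.6, 8.9, 1.1, -0.9, 0.4], [-0.6, 14.2, -0.6, 8.8, 1.1, -1.0, 0.4]]
```

View pics/l5.png

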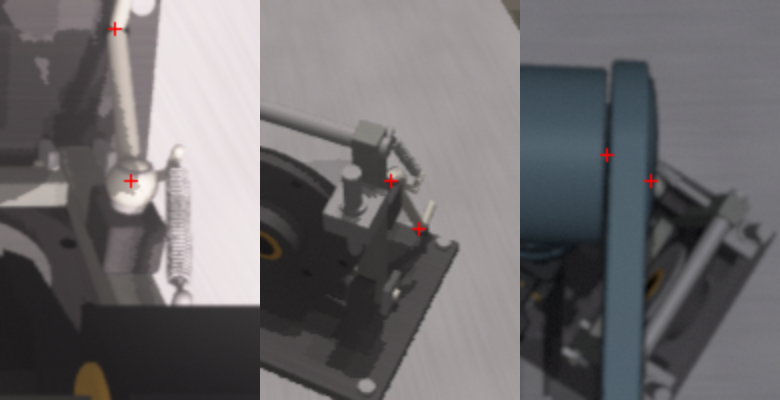

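The leg lies on the model's fully-down line, with the foot at left crop (114,28). Next, the bar.

Emit:
{"fn": "send_rows", "kwargs": {"moves": [[[0,3,13.6,8.9,1.1,-1,0.4],[1.5,5.2,13.1,8.9,1,-1,0.4],[1.5,7.1,12.1,8.9,1.1,-1,0.4],[1.3,8.9,11,8.9,1.1,-1,0.4],[0.9,10.5,9.4,8.9,1,-1,0.4],[0.6,11.9,7.7,8.9,1.1,-1,0.4],[0.2,12.9,5.8,8.9,1.1,-1,0.4],[0,13.7,3.7,8.9,1,-1,0.4],[-0.4,13,1.6,8.5,1,-1,0.4],[0,0,0,0,0,0,0.4]]]}}

```text
time_s: 21.98
tool_pos: [0.4995, -0.0151, 0.3029]
eef_rot: [-1.897, 0.231, 1.877]
contact_force: [-0.7, 0.1, 0.4]
finger_gap: 0.0528
```

```bash
cat >> h.py <<'E'
def bar(L,hand,lean=-.22,vmax=20):  # TCP at L mm above bar axis
    F=axes(lean); p,Q=cur(); b=fr([0,0,225],lean); M=near(toolB(lean),Q); o=observe()
    print('rel bar',F.T@(p-b)*1000,'rot err',np.degrees(R.from_matrix(Q.T@M).as_rotvec()),o['time_s'],o['contact_force'],o['finger_gap'])
    plan([(b+F[:,2]*L/1000,M)],hand,vmax=vmax)
E
python3 -c "
from h import *
bar(45,.4)
W=camera('wrist');F=axes(-.22);P=pts(W,np.ones((480,640),bool));q=(P-fr([0,0,225]))@F*1000
s=q[(abs(q[:,0])<60)&(abs(q[:,1])<14)&(abs(q[:,2])<14)];print(len(s),s.min(0),s.max(0),np.percentile(s[s[:,2]>7],[5,50,95],axis=0))"
```

```text
rel bar [-15.2501   2.4876  54.0502] rot err [ 5.9016  3.3564 -1.0645] 21.975 [-0.7137  0.1242  0.3799] 0.05282574250274971
[[8.2, 3.9, -15.4, 5.9, 3.4, -1.1, 0.4]]
6312 [-59.9696 -10.4435  -1.7104] [59.9838  7.6157 10.3832] [[-51.2778  -5.9853   7.1347]
 [  9.714   -1.3525   8.0678]
 [ 55.2726   3.2305   9.1931]]
```

Emit:
{"fn": "send_rows", "kwargs": {"moves": [[[2,3,-8,3,1.7,-0.5,0.4],[2,2,-7,2.9,1.7,-0.5,0.4],[0,0,0,0,0,0,0.4]]]}}

```text
time_s: 22.4
tool_pos: [0.5112, -0.0232, 0.2953]
eef_rot: [-1.883, 0.314, 1.773]
contact_force: [0.5, 0.3, 0.4]
finger_gap: 0.0529
```

```bash
python3 -c "
from h import *
bar(-17,.4)"
```

```text
rel bar [-1.0409  0.1383 46.8553] rot err [ 0.5255  0.1883 -0.0718] 22.4 [0.4852 0.3489 0.3764] 0.05293627734482645
[[16.0, 0.0, -0.3, 0.1, 0.0, -0.0, 0.4], [15.9, 0.0, -0.3, 0.2, 0.1, -0.0, 0.4], [16.0, 0.0, -0.3, 0.1, 0.0, -0.1, 0.4], [16.0, 0.1, -0.3, 0.1, 0.1, 0.0, 0.4]]
```

Emit:
{"fn": "send_rows", "kwargs": {"moves": [[[16,0,-0.3,0.1,0,0,0.4],[16,0,-0.3,0.1,0,0,0.4],[16,0,-0.3,0.1,0,0,0.4],[15,0,-0.2,0.1,0,0,0.4],[0,0,0,0,0,0,0.4],[0,0,0,0,0,0,0.9],[0,0,0,0,0,0,0.9],[0,0,0,0,0,0,0.9],[0,0,0,0,0,0,0.9]]]}}

```text
time_s: 23.52
tool_pos: [0.5191, -0.0105, 0.2288]
eef_rot: [-1.88, 0.316, 1.776]
contact_force: [-2.5, -3.6, -3.3]
finger_gap: 0.0159
```

```bash
python3 - <<'E'
from h import *
bar(-17,.9)
p,Q=cur(); F=axes(-.22); r=F.T@(p-fr([0,0,225]))
way=[(SC+[0,0,0]+0*p,0)]
way=[]
for l in np.linspace(-.22,0,13)[1:]:
    Fl=axes(l); way.append((fr([0,0,225],l)+Fl@r, Fl@F.T@Q))
plan(way,.9)
E
```

```text
rel bar [ -1.0089   0.2937 -21.3175] rot err [ 0.4341  0.3615 -0.1808] 23.525 [-2.4962 -3.5828 -3.3099] 0.015859675524853872
[[-4.3, 0.3, -1.0, 0.4, 0.4, -0.2, 0.9]]
[[0.0, -3.7, -0.0, 0.0, -0.0, 1.1, 0.9], [0.1, -3.8, -0.1, 0.0, -0.0, 1.0, 0.9], [-0.0, -3.7, 0.0, 0.0, -0.0, 1.1, 0.9], [0.0, -3.7, -0.0, 0.0, -0.0, 1.0, 0.9], [0.0, -3.8, -0.0, 0.0, -0.0, 1.1, 0.9], [0.1, -3.7, -0.1, 0.0, -0.0, 1.0, 0.9], [-0.0, -3.7, -0.0, 0.0, -0.1, 1.1, 0.9], [0.0, -3.8, -0.0, 0.1, 0.0, 1.0, 0.9], [0.0, -3.7, -0.1, -0.0, 0.0, 1.1, 0.9], [0.1, -3.7, 0.0, -0.0, 0.0, 1.0, 0.9]]
[[-0.0, -3.8, -0.0, -0.0, 0.0, 1.1, 0.9], [0.0, -3.7, -0.0, -0.0, 0.0, 1.0, 0.9]]
```

Emit:
{"fn": "send_rows", "kwargs": {"moves": [[[0,-3,0,0,0,0.9,0.9],[0,-3.8,0,0,0,1.1,0.9],[0,-3.8,0,0,0,1.1,0.9],[0,-3.8,0,0,0,1.1,0.9],[0,-3.8,0,0,0,1.1,0.9],[0,-3.8,0,0,0,1.1,0.9],[0,0,0,0,0,0,0.9]]], "newtons": 40}}

```text
time_s: 24.4
tool_pos: [0.5305, 0.0077, 0.2324]
eef_rot: [-1.896, 0.439, 1.854]
contact_force: [-2.0, -2.4, -0.7]
finger_gap: 0.0161
```

```bash
cat >> h.py <<'E'
def lean_est():
    p,Q=cur(); d=Rs.T@(p-SC-[0,0,.03]); o=observe()
    print('tcp stand',d*1000,'lean by pos',np.arctan2(d[1],d[2]),'by tool tilt',np.arctan2((Rs.T@-Q[:,0])[1],(Rs.T@-Q[:,0])[2]),'F stand',Rs.T@o['contact_force'],'M',o['wrist_torque'],o['finger_gap'],o['time_s'],'r',np.hypot(d[1],d[2])*1000)
E
python3 -c "
from h import *
lean_est()"
```

```text
tcp stand [ -0.9955 -22.6726 202.3962] lean by pos -0.11155594514931685 by tool tilt -0.0952922607800043 F stand [-0.3902 -3.0801 -0.686 ] M [-0.1798  0.078  -0.0709] 0.016058651294482282 24.4 r 203.6621456504862
```

Emit:
{"fn": "send_rows", "kwargs": {"moves": [[[0,-3.7,0,0,0,0.9,0.9],[0,-3.7,0,0,0,0.9,0.9],[0,-3.7,0,0,0,0.9,0.9],[0,-3.5,0,0,0,0.9,0.9],[0,-2,0,0,0,0.6,0.9],[0,0,0,0,0,0,0.9]]]}}

```text
time_s: 25.15
tool_pos: [0.5401, 0.0229, 0.2336]
eef_rot: [-1.905, 0.52, 1.903]
contact_force: [-0.5, -1.2, -0.8]
finger_gap: 0.0157
```

```bash
python3 -c "
from h import *
lean_est()"
```

```text
tcp stand [ -0.9407  -4.7125 203.6122] lean by pos -0.023140217614891472 by tool tilt -0.017486855420376972 F stand [ 0.1663 -1.2905 -0.8026] M [-0.2662  0.0652 -0.0706] 0.015713407035833772 25.15 r 203.66673167416866
```

Emit:
{"fn": "send_rows", "kwargs": {"moves": [[[0,-1.5,0,0,0,0.4,0.9],[0,-1.5,0,0,0,0.4,0.9],[0,0,0,0,0,0,0.9]]]}}

```text
time_s: 25.52
tool_pos: [0.5418, 0.0255, 0.2337]
eef_rot: [-1.906, 0.535, 1.912]
contact_force: [-0.9, -2.3, -1.0]
finger_gap: 0.0158
```

```bash
python3 -c "
from h import *
lean_est()"
```

```text
tcp stand [ -0.9395  -1.6015 203.6592] lean by pos -0.007863507077592554 by tool tilt -0.0028419441346797035 F stand [ 0.4616 -2.4588 -1.0391] M [-0.1357  0.037  -0.0273] 0.015803413136254673 25.525 r 203.66553041699916
```

Emit:
{"fn": "send_rows", "kwargs": {"moves": [[[0,-1.5,0,0,0,0.2,0.9],[0,-1,0,0,0,0,0.9]]]}}

```text
time_s: 25.78
tool_pos: [0.5429, 0.0274, 0.2337]
eef_rot: [-1.906, 0.54, 1.914]
contact_force: [-1.5, -2.9, -0.7]
finger_gap: 0.0157
```

```bash
python3 -c "
from h import *
lean_est()"
```

```text
tcp stand [ -0.9286   0.6359 203.6665] lean by pos 0.003122122142781208 by tool tilt 0.0014585880609704186 F stand [ 0.2575 -3.264  -0.6798] M [-0.5041  0.1951 -0.0361] 0.015737864063281308 25.775 r 203.66744950235906
```

Emit:
{"fn": "send_rows", "kwargs": {"moves": [[[0,-1.5,0,0,0,0,0.9],[0,-1.5,0,0,0,0,0.9]]]}}

```text
time_s: 26.02
tool_pos: [0.5435, 0.0284, 0.2336]
eef_rot: [-1.905, 0.545, 1.918]
contact_force: [-6.1, -8.4, 1.2]
finger_gap: 0.0158
```

```bash
python3 -c "
from h import *
lean_est()"
```

```text
tcp stand [ -0.9467   1.7662 203.6397] lean by pos 0.008672917212202466 by tool tilt 0.0059037983007426305 F stand [ -0.6664 -10.3663   1.1966] M [-1.1118  0.7182 -0.068 ] 0.015794872387498805 26.025 r 203.6473902906036
```

Emit:
{"fn": "send_rows", "kwargs": {"moves": [[[0,-1.8,0,0,0,0,0.9]]]}}

```text
time_s: 26.15
tool_pos: [0.5436, 0.0286, 0.2336]
eef_rot: [-1.904, 0.549, 1.92]
contact_force: [-4.8, -9.2, 1.7]
finger_gap: 0.0161
```

```bash
python3 - <<'E'
from h import *
lean_est()
for i in range(6): W=camera('wrist')
S=camera('side'); T=camera('top')
lean_est(); print(observe()['qd'])
F=axes(0)
for n,c in(('side',S),('top',T),('wrist',W)):
  p=pts(c,np.ones((480,640),bool))
  for x in (-91,91):
    q=(p-fr([x,-38,185],0))@F*1000; s=q[(abs(q[:,0])<11)&(abs(q[:,1])<11)&(q[:,2]>20)&(q[:,2]<70)]
    print(n,x,len(s),np.percentile(s[:,2],[95,99]) if len(s)>5 else '')
save(S,'s6.png')
im=cv2.imread('pics/s6.png')[150:390,190:450]; cv2.imwrite('pics/s6c.png',cv2.resize(im,None,fx=2.4,fy=2.4))
for q in('gear','mandrel','snap_ring'):
  for d in outline_of(S,q)[:1]: print(q,np.median(pts(S,d['mask']),0))
E
```

```text
tcp stand [ -0.982    1.9613 203.6176] lean by pos 0.009631888860283978 by tool tilt 0.00945531268969999 F stand [  0.8176 -10.3026   1.7288] M [-1.2515  0.8322 -0.0347] 0.01605875300146954 26.15 r 203.62707409570723
tcp stand [ -0.9935   1.8921 203.6169] lean by pos 0.009291988324501692 by tool tilt 0.009386132027282267 F stand [-0.7862 -9.7545  2.2056] M [-1.1483  0.78   -0.0139] 0.01580308620012801 26.55 r 203.62569380772513
[-0.0003  0.0002 -0.0014 -0.0004  0.0013  0.0017]
side -91 132 [46.6456 47.1917]
side 91 149 [46.9344 47.4477]
top -91 60 [47.5796 48.4042]
top 91 0 
wrist -91 0 
wrist 91 3077 [45.4564 45.8672]
gear [ 0.6938 -0.2984  0.0308]
mandrel [0.386  0.3543 0.0913]
snap_ring [ 0.3466 -0.1187  0.0047]
```

View pics/s6c.png

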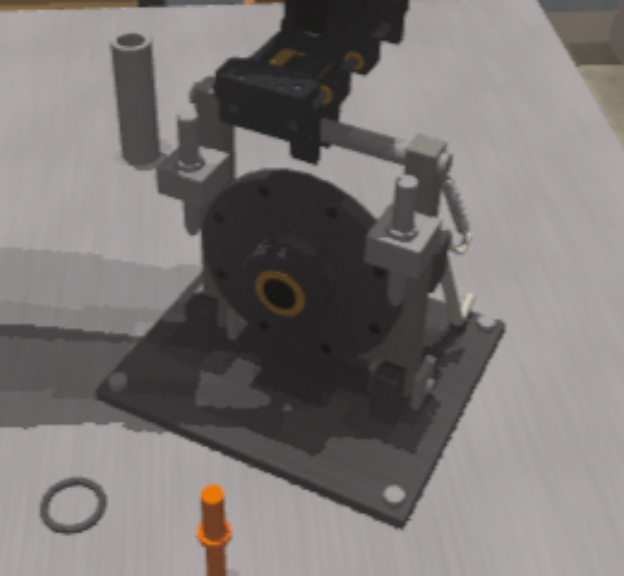

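The view shows the frame upright, both collars on the lugs at (190,155) and (405,230), and the leg down at (460,305). The push is steady at about 10 N, so I'm handing in.

```bash
python3 -c "
from h import *
order.close_job(); lean_est()"
```

```text
the job is handed in; nothing more can be done
the job is handed in; nothing more can be done
```

The job is handed in at about 26.5 s of the 72 s allowed. It gave no verdict, and the reading I tried afterwards was refused, so these are my last checks just before handing in.

- **Pins:** Both keeper pins went fully home while the frame still leaned back on its rests. Before I raised the frame, their grip tops measured about 45 mm above the bore mouths, which is the nominal value. Once it was upright the wrist camera gave 45–46 mm (far pin only). The side and top cameras gave 47–48 mm, which is within the roughly 2 mm camera error, and the picture shows both collars on the lugs.
- **Leg:** I pushed it down at the toe and it snapped over. Depth readings put the foot at the modelled fully-down position, before the frame was raised.
- **Frame:** The gripper holds the top bar with grip set to 40 N. The frame stands at about +0.009 rad by tool pose, and the arm is at rest.
- **Foot on plate:** A steady push of about 10 N at the bar, against the roughly 2 N needed to hold it upright, means the foot is pressed on the base plate. I had no direct reading of the foot force.
- **Loose parts:** The gear, tube and snap ring lie where they were, within what the cameras can tell. I did not touch the orange and yellow look-alike pins.

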